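# Set the edge spacer and hold the fresh cast tile flush

### The arm

A 6-joint arm with a two-finger parallel gripper is mounted at the origin on the work surface. World frame = base frame: x ahead of the robot, y to its left, z up, the work surface at z = 0. Lengths are in m, angles in rad, forces in N, time in s.
With the tool pointing down it reaches from about 0.35 to 0.975 m from the base axis. Payload 4.9 kg.
Tool frame: the origin (TCP) lies midway between the tips of the shut fingers; the grasp point (between the pads) lies 19 mm behind it; z points along the fingers, y is the line along which they close (so a half turn about z gives the same grasp; the last joint's range is limited). The gripper opens to 85 mm and grips with 20 to 120 N. Pads are 22 mm wide; open, the fingers measure 114 mm over their backs; the gripper's body (76 mm by 85 mm) begins 54 mm behind the grasp point. The pads swing forward as they close: fully open they stand 13 mm farther back than shut.
Start: joints at [1.048, 0.053, 1.613, -0, 1.476, -0.119], TCP at [0.246, 0.575, 0.231] pointing down, gripper open.
Joint ranges: [-3.01, 3.01], [-1.01, 2.22], [0.06, 2.58], [-1.02, 4.17], [0.09, 2.62], [-3.14, 3.14]. Speed limits (rad/s): [2.57, 2.57, 3.14, 3.14, 3.14, 3.14].

### API

Orientations are given as a unit quaternion [w, x, y, z].
In Python, from plant import manip, cams gives the robot as it stands (manip), with the cameras (cams).
- The arm moves only by the shell command python3 shift.py FILE, which reads ROWS from the file FILE. ROWS is a JSON list of rows, 1 to 5 of them, each an object with the fields finger_gap (the opening from 0.0 (shut) to 1.0 (fully open)), tx, ty, tz (the shift in shares of the most that a row can go, 1 being 62.5 mm), rx, ry, rz (a rotation vector in fractions of the full range, 1 being 4 rad); a field left out counts as zero (the opening has to be given); each row shifts and turns the commanded pose from where the row before left it, along the tool's axes as they then stand; what a row does not reach is not made up. A row lasts 1/8 s, in which the tool goes at most 0.0625 m and 0.188 rad, less where a joint would pass 70% of its speed; a pose out of reach is approached as far as the arm can. The fingers move at their own pace and stop on an object; the grip force is fixed at half the most. Time passes only in rows, so rows that do not move let the fingers close. It prints the time, the measured TCP pose, the force, the opening and the grip force at its end. No shift or turn number may pass 1 either way. Input that does not fit is refused with a message, and nothing moves.
- manip.state(): the state, without advancing time (a new reading comes with each control period).
- cams.grab_frame(name): name is "scene" or "top" or "wrist"; returns the picture (420x560x3 uint8, red, green, blue); there is no depth.
- cams.camera_params(name): a dict with "intrinsics" (3x3 intrinsics, pixels), "xyz" and "orientation" of the camera in the world. Camera axes: x right, y down, z forward; pixel columns grow to the right and rows downward; lengths in m; the calibration is good to about 2 mm. A picture is of the moment at which its call begins: read the wrist's pose just before it. camera_params takes no time and is no camera call; for the wrist camera it gives the pose at the moment of the call.
- manip.job_done(): hands the job in; it is judged then, once.
The state is a dict: "time": time; "joint_pos": joint angles; "joint_vel": joint speeds; "joint_efforts": joint torques, N m; "tool_pos": TCP position; "tool_rot": TCP orientation; "contact_force": force on the tool from outside, world axes, zero at the start; "ft_torque": the same for the moment, N m; "gripper_width": opening from 0.0 (shut) to 1.0 (fully open); "grasp_force": force on a finger pad.
Only numpy, scipy, OpenCV 4.12 (cv2) and the standard library are available. Lean on these libraries where they do the work, as an engineer would, in place of code of your own. Each camera call takes 0.05 s, during which the arm holds its last target. There are 200 camera calls.

### The job

On the casting board a freshly cast stone tile lies loose between two rails, with a wide gap on one side and a narrow gap on the other. Slide the orange spacer down into the gap that is wide enough for it, centred along the rail and fully down on the board, without shoving the tile aside, and let go of it; then push the tile gently with the fingertips through the opening in the opposite rail until tile, spacer and rail sit flush against each other, and finish while still holding the tile pressed there. The casting is fragile: never press on it with more than 35 N, and leave the paint can, stone offcut and sanding block alone.

Things in the scene. Friction and masses are not known exactly. Their poses are not given: they have to be found in the camera images.
- board: Fixed plywood casting board, 220 x 260 x 12 mm (x, y, z). Origin: centre of its underside, on the table; its top is 12 mm up. Its x axis runs along the rails, its y axis across them. Its position and yaw vary.
- thin_rail: Bright aluminium rail fixed on the board, 190 mm long (x), 14 mm wide (y). Two end blocks, each 45 mm long and 34 mm high, with a 100 mm wide opening between them where the rail is only 4 mm high. Origin: centre of its underside, on the board's top, 87 mm to one side (+y or -y, it varies) of the board's centre line; parallel to the board. Gap to the tile about 20 mm.
- thick_rail: Blue rail fixed on the board's other side, 87 mm from the board's centre line to the rail's middle: same shape as the thin rail (190 mm long, 45 mm end blocks 34 mm high, 100 mm wide opening 4 mm high) but 40 mm wide (y). Origin: centre of its underside, on the board's top. The gap between it and the tile (about 7 mm) is too narrow for the spacer.
- tile: Pale flecked cast stone tile, 190 x 120 x 30 mm (x, y, z), about 0.5 kg, lying loose on the board near the middle between the rails, up to 0.03 rad out of parallel with them. Origin: centre of its underside. It slides on the board when pushed with roughly 2 to 5 N. Fragile: at most 35 N from the fingers or from the spacer.
- spacer: Orange spacer standing upright on the table, about 0.15 kg: a bar 150 mm long (x), 13 mm thick (y), 34 mm high, with a grip tab in its middle, 40 mm long (x), 13 mm thick (y), rising to 82 mm above the underside. Origin: centre of its underside. Grip the tab across its thickness (y). In the gap the bar lies along the rail and bears on both its end blocks.
- paint_can: Bystander: dark closed paint can, 70 mm across, 90 mm high. Origin: centre of its underside.
- stone_offcut: Bystander: grey stone offcut, 85 x 60 x 40 mm, lying on the table. Origin: centre of its underside.
- sanding_block: Bystander: yellow sanding block, 80 x 50 x 26 mm, lying on the table. Origin: centre of its underside.

How it is judged:
By the outcome, as a careful person would: the job done as asked, in the order asked, and still so for the second after the job is handed in, while the arm keeps its last pose, push and grip.
It also fails if it takes over 54 s, if anything falls off the work surface, if the arm or the gripper's body presses on something with over 40 N, if the wrist force passes 120 N, or if a joint passes its speed limit or range.

## Working session

There is one attempt and no reset: what is moved stays moved. The work goes in short steps, Python scripts to look and compute and a shell command to move; the robot and the scene stay as the last step left them, time stands still between calls to the robot, and variables do not carry over. Pictures are saved under pics/ and viewed, at most 10 in all, crops included, and the job is handed in when it is done.

```bash
ls; mkdir -p pics
python3 - <<'E'
from plant import manip, cams
import cv2
for n in("scene","top"):
    im=cams.grab_frame(n);cv2.imwrite(f"pics/{n}0.png",im[:,:,::-1])
    p=cams.camera_params(n);print(n,p)
s=manip.state();print(s)
E
```

```text
pics
plant.py
shift.py
scene {'intrinsics': array([[438.42064423,   0.        , 283.2116351 ],
       [  0.        , 438.42064423, 215.74423385],
       [  0.        ,   0.        ,   1.        ]]), 'xyz': array([ 1.04817317, -0.76443378,  0.80940788]), 'orientation': array([-0.38721599,  0.87857871,  0.25809742, -0.10746603])}
top {'intrinsics': array([[428.30949294,   0.        , 279.66425897],
       [  0.        , 428.30949294, 209.44457273],
       [  0.        ,   0.        ,   1.        ]]), 'xyz': array([ 0.47038895, -0.0589807 ,  0.99831228]), 'orientation': array([-0.04888952,  0.70648699, -0.70540313,  0.02987273])}
{'time': 0.1, 'joint_pos': array([ 1.04797561e+00,  5.32882090e-02,  1.61415473e+00,  1.80528594e-05,
        1.47599449e+00, -1.18987860e-01]), 'joint_vel': array([ 0.0003601 ,  0.00024117, -0.0036065 , -0.00025164,  0.00083562,
       -0.00111915]), 'joint_efforts': array([-5.12483475e-04, -3.94901955e+01, -3.71366501e+01, -1.19986848e-04,
        3.82849452e-03, -2.67474388e-05]), 'tool_pos': array([0.24529727, 0.57424215, 0.23018876]), 'tool_rot': array([-2.99469762e-04,  2.00547950e-01,  9.79683453e-01, -8.72464324e-04]), 'contact_force': array([-0.48089451, -0.35683891,  0.39087596]), 'ft_torque': array([-0.03499272, -0.06300442, -0.00545697]), 'grasp_force': 0.0, 'gripper_width': 0.9981422314476075}
```

View pics/top0.png

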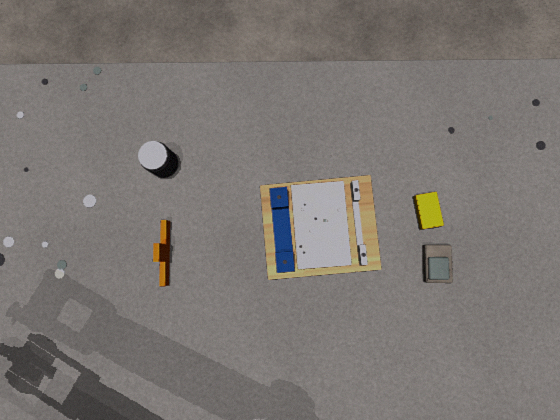

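View pics/scene0.png

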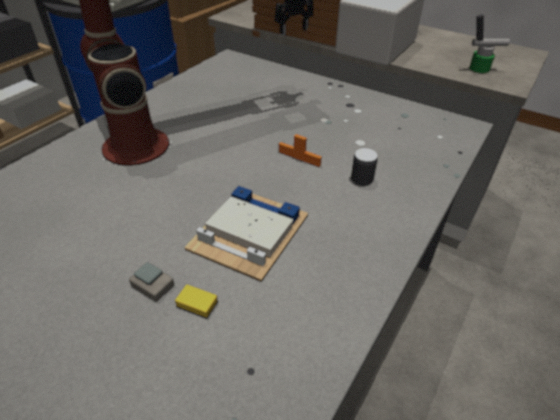

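The top view shows the board at about (320,228), with the blue rail left at (282,230), the tile at (322,226) and the bright rail right at (360,222), so the wide gap is at right (x≈354). The spacer is at (164,253). The can, yellow block and offcut are well clear. The scene view agrees.

```bash
cat > h.py <<'E'
import numpy as np, cv2
from plant import manip, cams
from scipy.spatial.transform import Rotation as R
def rot(q): return R.from_quat(np.r_[q[1:],q[0]])
def snap(name,fn=None):
    p=cams.camera_params(name); im=cams.grab_frame(name)
    if fn: cv2.imwrite("pics/"+fn,im[:,:,::-1])
    return im,p
def rays(p,uv):
    uv=np.atleast_2d(uv).astype(float)
    d=np.c_[uv,np.ones(len(uv))]@np.linalg.inv(p["intrinsics"]).T
    return d@rot(p["orientation"]).as_matrix().T
def onplane(p,uv,z):
    d=rays(p,uv); o=p["xyz"]; return o+d*((z-o[2])/d[:,2])[:,None]
def tri(views):
    A=np.zeros((3,3));b=np.zeros(3)
    for p,uv in views:
        d=rays(p,uv)[0];d/=np.linalg.norm(d);M=np.eye(3)-np.outer(d,d);A+=M;b+=M@p["xyz"]
    x=np.linalg.solve(A,b)
    res=max(np.linalg.norm((np.eye(3)-np.outer(d/np.linalg.norm(d),d/np.linalg.norm(d)))@(x-p["xyz"])) for p,uv in views for d in rays(p,uv))
    return x,res
HSV=dict(orange=((5,150,80),(16,255,255)),blue=((105,120,40),(130,255,255)),wood=((10,40,90),(24,160,255)),tile=((0,0,165),(180,40,255)))
def blob(im,c):
    h=cv2.cvtColor(im,cv2.COLOR_RGB2HSV);m=cv2.inRange(h,*[np.array(v) for v in HSV[c]])
    m=cv2.morphologyEx(m,cv2.MORPH_CLOSE,np.ones((3,3)))
    cs,_=cv2.findContours(m,cv2.RETR_EXTERNAL,cv2.CHAIN_APPROX_NONE)
    return max(cs,key=cv2.contourArea),m
def where():
    s=manip.state();return s["time"],s["tool_pos"].round(4),rot(s["tool_rot"]).as_matrix().round(4)
E
python3 - <<'E'
from h import *
im=cv2.imread("pics/top0.png")[:,:,::-1].copy();p=cams.camera_params("top")
for c,z in(("orange",.034),("blue",.046),("wood",.012),("tile",.042)):
    k,m=blob(im,c);r=cv2.minAreaRect(k);b=cv2.boxPoints(r)
    print(c,cv2.contourArea(k),np.round(r[0],1),np.round(r[1],1),r[2]);print(onplane(p,[r[0]],z).round(3),onplane(p,b,z)[:,:2].round(3).tolist())
print(where()); w=cams.camera_params("wrist");print(w["xyz"],w["intrinsics"][0,0],rot(w["orientation"]).as_matrix().round(3))
E
```

```text
orange 15.0 [159.9 242.7] [ 5.5 17.3] 59.74356460571289
[[0.502 0.238 0.034]] [[0.498, 0.258], [0.518, 0.225], [0.507, 0.218], [0.487, 0.251]]
blue 1319.5 [281.7 229.3] [84.3 17.2] 84.80557250976562
[[ 0.532 -0.038  0.046]] [[0.625, -0.01], [0.629, -0.048], [0.442, -0.065], [0.438, -0.028]]
wood 3377.5 [319.9 226.9] [ 95.8 114.3] 84.80557250976562
[[ 0.54  -0.125  0.012]] [[0.64, 0.017], [0.664, -0.248], [0.444, -0.263], [0.42, -0.005]]
tile 4345.0 [320.7 224.6] [84.3 53.6] 85.36454010009766
[[ 0.543 -0.125  0.042]] [[0.634, -0.058], [0.643, -0.178], [0.455, -0.191], [0.445, -0.073]]
(0.1, array([0.2453, 0.5742, 0.2302]), array([[-9.196e-01,  3.929e-01, -9.000e-04],
       [ 3.929e-01,  9.196e-01, -1.600e-03],
       [ 2.000e-04, -1.800e-03, -1.000e+00]]))
[0.18452364 0.60158145 0.37225499] 336.3551357208639 [[ 0.393  0.888  0.238]
 [ 0.919 -0.379 -0.104]
 [-0.002  0.26  -0.966]]
```

Run:
```python
from h import *
im=cv2.imread("pics/top0.png")[:,:,::-1].copy();p=cams.camera_params("top")
h=cv2.cvtColor(im,cv2.COLOR_RGB2HSV);print(h[270,164],h[253,160],h[230,165],h[185,340],h[250,375])
m=cv2.inRange(h,(5,170,60),(20,255,255));m[:, 220:]=0
ys,xs=np.nonzero(m);k=np.c_[xs,ys].astype(np.int32);print(len(k));bar=k[(k[:,0]>=160)]
l=cv2.fitLine(bar.astype(np.float32),2,0,.01,.01).ravel();print(l,ys.min(),ys.max())
e=onplane(p,[[l[2]+l[0]/l[1]*(y-l[3]),y] for y in(ys.min(),ys.max())],.034);print(e)
c=e.mean(0);s=manip.state();M=rot(s["tool_rot"]).as_matrix()
print("tool-frame delta",M.T@(np.r_[c[:2],.23]-s["tool_pos"]), "yaw",np.arctan2(*(e[0]-e[1])[[1,0]]))
```

```text
[ 19 218 180] [  8 194  54] [ 20 221 178] [120   4 176] [ 22 103 173]
416
[ 2.1904461e-02 -9.9976009e-01  1.6298305e+02  2.5255933e+02] 220 285
[[0.55412305 0.2312045  0.034     ]
 [0.40810712 0.22954213 0.034     ]]
tool-frame delta [-0.35197129 -0.22354373  0.0005144 ] yaw 0.011384377214886178
```

Careful with the scale: shifts go in shares of 62.5 mm and turns go in shares of 4 rad. That gives: -0.05 m is -0.8, -0.032 m is -0.512.

```bash
echo '[{"finger_gap": 1,"tx": -0.8,"ty": -0.512},{"finger_gap": 1,"tx": -0.8,"ty": -0.512},{"finger_gap": 1,"tx": -0.8,"ty": -0.512},{"finger_gap": 1,"tx": -0.8,"ty": -0.512},{"finger_gap": 1,"tx": -0.8,"ty": -0.512}]' > next.json && python3 shift.py next.json; echo '[{"finger_gap": 1,"tx": -0.8,"ty": -0.512},{"finger_gap": 1,"tx": -0.8,"ty": -0.512,"rz": -0.0345},{"finger_gap": 1,"rz": -0.0345},{"finger_gap": 1,"rz": -0.0345},{"finger_gap": 1}]' > next.json && python3 shift.py next.json
python3 - <<'E'
from h import *
print(where());im,p=snap("wrist","w1.png")
E
```

```text
time: 0.72
tool_pos: [0.4131, 0.3276, 0.2309]
tool_rot: [-0.0, 0.2, 0.98, -0.0]
contact_force: [0.5, -0.0, 0.4]
gripper_width: 1.001
grasp_force: 0.0
time: 1.35
tool_pos: [0.4792, 0.2309, 0.2307]
tool_rot: [-0.0, -0.004, 1.0, -0.0]
contact_force: [-0.2, -0.5, -0.3]
gripper_width: 0.996
grasp_force: 0.0
(1.35, array([0.4792, 0.2309, 0.2307]), array([[-1.0e+00, -8.1e-03, -9.0e-04],
       [-8.1e-03,  1.0e+00, -3.0e-04],
       [ 9.0e-04, -3.0e-04, -1.0e+00]]))
```

View pics/w1.png

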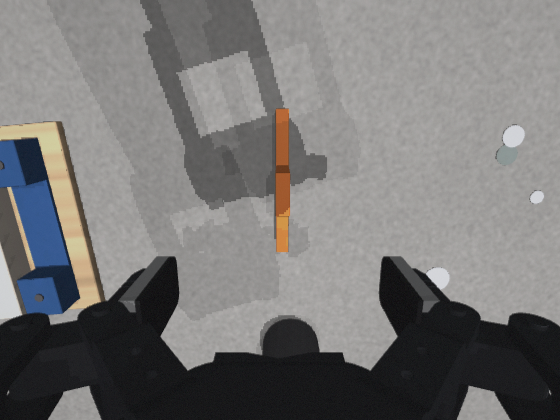

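The wrist view shows the spacer nearly along the image vertical: bar ends at about (282,108) and (282,253), tab between. The blue rail is at left and the can at the bottom.

Run:
```python
from h import *
im=cv2.imread("pics/w1.png")[:,:,::-1].copy();p=cams.camera_params("wrist")
h=cv2.cvtColor(im,cv2.COLOR_RGB2HSV);m=cv2.inRange(h,(3,150,60),(24,255,255));m[:,:200]=0;m[:,380:]=0
for r in range(104,260,4):
    x=np.nonzero(m[r])[0]
    if len(x):print(r,x.min(),x.max(),im[r,282],end=' | ')
def proj(X):
    c=(np.atleast_2d(X)-p["xyz"])@rot(p["orientation"]).as_matrix();u=c@p["intrinsics"].T;return (u[:,:2]/u[:,2:]).round(1)
print();print(proj([[.406,.23,.034],[.556,.23,.034],[.461,.23,.082],[.501,.23,.082],[.461,.23,.034],[.406,.23,0]]))
```

```text
112 276 288 [184 104  56] | 116 276 288 [183 103  55] | 120 276 288 [182 103  55] | 124 276 288 [163  93  49] | 128 276 288 [162  92  48] | 132 276 288 [163  92  49] | 136 276 288 [165  93  49] | 140 276 288 [163  91  48] | 144 276 288 [164  92  49] | 148 276 288 [163  91  48] | 152 276 288 [162  91  48] | 156 276 288 [162  91  47] | 160 276 288 [162  91  48] | 164 276 288 [163  91  49] | 168 276 288 [102  57  30] | 172 276 289 [97 54 27] | 176 276 289 [162  90  48] | 180 276 289 [161  88  46] | 184 276 289 [159  88  44] | 188 276 289 [159  88  45] | 192 276 289 [161  90  48] | 196 276 289 [160  90  47] | 200 276 289 [159  89  46] | 204 276 289 [160  89  46] | 208 276 289 [159  88  45] | 212 276 289 [158  88  44] | 216 276 287 [169 113  56] | 220 276 287 [209 149  72] | 224 276 287 [208 148  71] | 228 276 287 [209 148  72] | 232 276 287 [208 133  67] | 236 276 287 [208 133  67] | 240 277 287 [208 133  66] | 244 277 287 [209 133  67] | 248 277 287 [207 132  65] | 
[[277.  107.7]
 [276.1 251.9]
 [276.3 172.2]
 [276.  216.1]
 [276.6 164.4]
 [277.1 108.4]]
```

In the tool's units: 0.04 m is 0.64, 0.005 m is 0.08.

```bash
cp pics/w1.png /tmp/; python3 -c "
from h import *;import pickle;pickle.dump(cams.camera_params('wrist'),open('p1.pkl','wb'))"; echo '[{"finger_gap": 1,"tx": -0.032,"ty": 0.08,"tz": 0.48},{"finger_gap": 1,"tz": 0.64},{"finger_gap": 1}]' > next.json && python3 shift.py next.json
python3 - <<'E'
from h import *;import pickle
p1=pickle.load(open('p1.pkl','rb'));a=cv2.imread("pics/w1.png")[:,:,::-1].copy()
print(where());b,p2=snap("wrist","w2.png")
def edges(im):
    h=cv2.cvtColor(im,cv2.COLOR_RGB2HSV);m=cv2.inRange(h,(3,150,40),(24,255,255));m[:,:200]=0;m[:,380:]=0
    k=max(cv2.findContours(m,0,1)[0],key=cv2.contourArea);x,y,w,hh=cv2.boundingRect(k)
    cen=x+(w-1)/2;g=im[:,int(cen)-3:int(cen)+4].mean((1,2));rr=range(y+3,y+hh-3)
    d=np.diff(g);big=[(r,round(d[r],1)) for r in rr if abs(d[r])>7];print(x,y,w,hh,big);return m
ma=edges(a);mb=edges(b);np.savez('m.npz',a=ma,b=mb)
for r in(120,170,180,210,230,280,300):
  x=np.nonzero(mb[r])[0];print(r,x.min() if len(x) else 0,x.max() if len(x) else 0)
pickle.dump(p2,open('p2.pkl','wb'))
E
```

```text
time: 1.78
tool_pos: [0.4786, 0.2356, 0.1574]
tool_rot: [-0.004, -0.005, 1.0, -0.001]
contact_force: [1.0, -0.7, 0.4]
gripper_width: 0.998
grasp_force: 0.0
(1.775, array([0.4786, 0.2356, 0.1574]), array([[-0.9999, -0.0093, -0.0077],
       [-0.0092,  1.    , -0.0026],
       [ 0.0077, -0.0025, -1.    ]]))
276 109 14 143 [(164, np.float64(-29.2)), (165, np.float64(-8.8)), (172, np.float64(31.5)), (173, np.float64(7.1)), (211, np.float64(9.5)), (213, np.float64(24.8)), (215, np.float64(-27.1)), (216, np.float64(25.0))]
268 109 19 178 [(179, np.float64(-29.4)), (180, np.float64(-8.5)), (192, np.float64(26.5)), (193, np.float64(9.1)), (248, np.float64(31.8))]
120 269 285
170 270 285
180 270 284
210 268 285
230 268 285
280 271 284
300 0 0
```

Run:
```python
from h import *;import pickle
p1,p2=[pickle.load(open(f'p{i}.pkl','rb')) for i in(1,2)]
for n,a,b in(("tab near",(282.5,173),(276.8,193)),("tab far",(282.5,215.7),(276.8,248.8)),("bar/tab foot",(282.3,165),(277.3,180)),("bar far",(282,251.8),(277.5,286.8)),("bar near",(282.3,109),(277.3,109))):
    print(n,tri([(p1,[a]),(p2,[b])]))
print(where())
```

```text
tab near (array([0.46146389, 0.23534673, 0.08325856]), np.float64(9.322195413723376e-05))
tab far (array([0.4985249 , 0.2356786 , 0.08887723]), np.float64(9.023600227650991e-05))
bar/tab foot (array([0.46046636, 0.23548574, 0.04113164]), np.float64(0.0002029617406251922))
bar far (array([0.55511864, 0.23629551, 0.03576875]), np.float64(9.287035631446178e-05))
bar near (array([0.40755163, 0.23497048, 0.05649282]), np.float64(1.1554005662655157e-05))
(1.825, array([0.4802, 0.2361, 0.16  ]), array([[-0.9999, -0.0095, -0.0033],
       [-0.0095,  1.    , -0.0011],
       [ 0.0033, -0.0011, -1.    ]]))
```

Spacer measured at (0.481, 0.2357), yaw ≈ 0.006, with the tab top at about 0.083 (the text says 0.082). Going down to grasp.

In the tool's units: 0.05 m is 0.8, 0.04 m is 0.64.

```bash
echo '[{"finger_gap": 1,"tx": -0.016,"tz": 0.8},{"finger_gap": 1,"tz": 0.64},{"finger_gap": 1,"tz": 0.384},{"finger_gap": 1},{"finger_gap": 1}]' > next.json && python3 shift.py next.json; echo '[{"finger_gap": 0},{"finger_gap": 0},{"finger_gap": 0},{"finger_gap": 0},{"finger_gap": 0}]' > next.json && python3 shift.py next.json; echo '[{"finger_gap": 0},{"finger_gap": 0}]' > next.json && python3 shift.py next.json
```

```text
time: 2.45
tool_pos: [0.4842, 0.2369, 0.0499]
tool_rot: [0.002, -0.005, 1.0, 0.001]
contact_force: [-0.2, 0.2, 0.3]
gripper_width: 0.999
grasp_force: 0.0
time: 3.08
tool_pos: [0.4824, 0.2363, 0.0475]
tool_rot: [0.0, -0.005, 1.0, 0.0]
contact_force: [0.1, -0.9, 1.1]
gripper_width: 0.141
grasp_force: 60.2
time: 3.32
tool_pos: [0.4824, 0.2363, 0.0474]
tool_rot: [0.0, -0.005, 1.0, 0.0]
contact_force: [-1.0, -0.4, 1.2]
gripper_width: 0.143
grasp_force: 60.2
```

In the tool's units: -0.05 m is -0.8, -0.04 m is -0.64.

```bash
echo '[{"finger_gap": 0,"tz": -0.64},{"finger_gap": 0,"tz": -0.8},{"finger_gap": 0,"tz": -0.8},{"finger_gap": 0,"tx": -0.16,"ty": -0.48,"tz": -0.8},{"finger_gap": 0,"tx": -0.32,"ty": -0.64,"tz": -0.64}]' > next.json && python3 shift.py next.json; echo '[{"finger_gap": 0,"tx": -0.32,"ty": -0.8},{"finger_gap": 0,"tx": -0.32,"ty": -0.8},{"finger_gap": 0,"tx": -0.32,"ty": -0.8},{"finger_gap": 0,"tx": -0.16,"ty": -0.8,"rz": -0.0213},{"finger_gap": 0}]' > next.json && python3 shift.py next.json
echo '[{"finger_gap": 0},{"finger_gap": 0}]' > next.json && python3 shift.py next.json
python3 - <<'E'
from h import *;import pickle
print(where());im,p=snap("wrist","w3.png");pickle.dump(p,open('p3.pkl','wb'))
E
```

```text
time: 3.95
tool_pos: [0.513, 0.1664, 0.2791]
tool_rot: [0.001, -0.006, 1.0, 0.0]
contact_force: [0.6, -0.2, -1.7]
gripper_width: 0.141
grasp_force: 59.8
time: 4.58
tool_pos: [0.5851, -0.0359, 0.2759]
tool_rot: [-0.001, -0.045, 0.999, -0.0]
contact_force: [-0.1, -0.3, -1.3]
gripper_width: 0.145
grasp_force: 60.0
time: 4.82
tool_pos: [0.5848, -0.0316, 0.277]
tool_rot: [-0.0, -0.048, 0.999, 0.0]
contact_force: [0.9, 0.2, -2.3]
gripper_width: 0.145
grasp_force: 60.0
(4.825, array([ 0.5848, -0.0316,  0.277 ]), array([[-9.953e-01, -9.630e-02, -5.000e-04],
       [-9.630e-02,  9.953e-01,  3.000e-04],
       [ 5.000e-04,  3.000e-04, -1.000e+00]]))
```

View pics/w3.png

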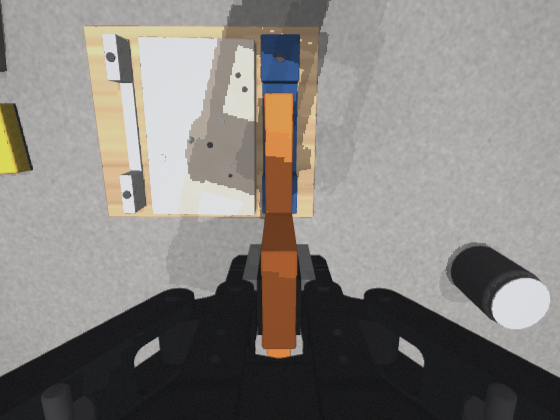

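The wrist view shows the rail's end blocks at (117,57) and (132,192), the tile from col 140–152 to 256, and the held spacer in the middle over the blue rail. I'll take two views on either side of the gap.

In the tool's units: -0.05 m is -0.8.

```bash
echo '[{"finger_gap": 0,"ty": -0.8},{"finger_gap": 0,"ty": -0.8},{"finger_gap": 0},{"finger_gap": 0},{"finger_gap": 0}]' > next.json && python3 shift.py next.json >/dev/null
python3 - <<'E'
from h import *;import pickle
print(where());im,p=snap("wrist","w4.png");pickle.dump(p,open('p4.pkl','wb'))
E
echo '[{"finger_gap": 0,"ty": -0.8},{"finger_gap": 0,"ty": -0.8},{"finger_gap": 0,"ty": -0.64},{"finger_gap": 0},{"finger_gap": 0}]' > next.json && python3 shift.py next.json >/dev/null
echo '[{"finger_gap": 0}]' > next.json && python3 shift.py next.json >/dev/null
python3 - <<'E'
from h import *;import pickle
print(where());im,p=snap("wrist","w5.png");pickle.dump(p,open('p5.pkl','wb'))
a=cv2.imread("pics/w4.png");b=im[:,:,::-1]
v=np.hstack([cv2.resize(a[0:240,120:320],None,fx=2,fy=2,interpolation=0),cv2.resize(b[0:240,240:440],None,fx=2,fy=2,interpolation=0)]);cv2.imwrite("pics/w45.png",v)
E
```

```text
(5.5, array([ 0.5946, -0.1308,  0.2774]), array([[-9.953e-01, -9.680e-02,  1.000e-04],
       [-9.680e-02,  9.953e-01,  2.000e-04],
       [-1.000e-04,  2.000e-04, -1.000e+00]]))
(6.3, array([ 0.6081, -0.2702,  0.2775]), array([[-9.953e-01, -9.680e-02,  2.000e-04],
       [-9.680e-02,  9.953e-01,  2.000e-04],
       [-2.000e-04,  2.000e-04, -1.000e+00]]))
```

View pics/w45.png

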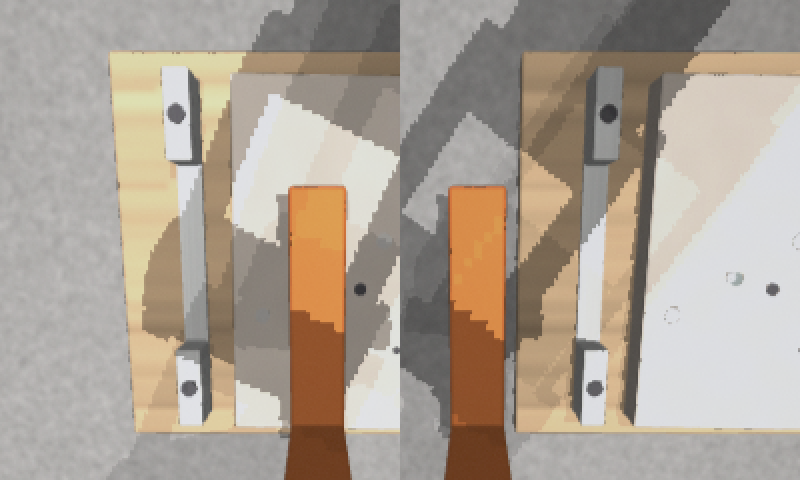

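The rail's block tops run from crop (163–190,66–158) to (177–203,350–425) at left, and from (623,67) to (605,425) at right. The tile's gap edge runs from (231,73) to (235,428) at left and from (662,78) to (634,425) at right. I'll fit those edges and intersect the viewing planes.

```bash
cat > e.py <<'E'
from h import *;import pickle
def edge(fn,rows,c0,c1,ch,sgn,w=6):
    """sub-pixel column of strongest step near the line c0..c1 over row ranges; ch: 0 grey 1 sat"""
    im=cv2.imread("pics/"+fn);h=cv2.cvtColor(im,cv2.COLOR_BGR2HSV)
    g=(cv2.cvtColor(im,cv2.COLOR_BGR2GRAY) if ch==0 else h[:,:,1]).astype(float);pts=[]
    a,b=rows[0][0],rows[-1][1]
    for lo,hi in rows:
        for r in range(lo,hi):
            c=c0+(c1-c0)*(r-a)/(b-a);s=int(round(c-w));d=sgn*np.diff(g[r,s:s+2*w+1]);j=d.argmax()
            if d[j]>8:
                q=np.clip(d[max(j-1,0):j+2],0,None);pts.append((s+max(j-1,0)+.5+(q*np.arange(len(q))).sum()/q.sum(),r))
    pts=np.array(pts,np.float32);l=cv2.fitLine(pts,cv2.DIST_HUBER,0,.01,.01).ravel()
    res=abs((pts-l[2:])@np.array([-l[1],l[0]]));u=[[l[2]+l[0]/l[1]*(y-l[3]),y] for y in(a,b)]
    print(fn,len(pts),"med res",np.median(res).round(2),np.round(u,1).tolist());return np.array(u)
def line3(pa,ua,pb,ub):
    na,nb=[np.cross(*rays(p,u)) for p,u in((pa,ua),(pb,ub))];d=np.cross(na,nb);d/=np.linalg.norm(d);d*=np.sign(d[0])
    A=np.array([na,nb,d]);x=np.linalg.solve(A,[na@pa["xyz"],nb@pb["xyz"],d@np.array([.54,-.2,.04])])
    return x,d
def show(n,x,d): print(n,"at x=.45/.54/.63:",[(x+d*((X-x[0])/d[0]))[1:].round(4).tolist() for X in(.45,.54,.63)],"yaw",round(np.arctan2(d[1],d[0]),4))
E
python3 - <<'E'
from e import *
p4,p5=[pickle.load(open(f'p{i}.pkl','rb')) for i in(4,5)]
B=[(36,76),(178,210)]
ra=edge("w4.png",B,214.5,221.5,0,-1,4);rb=edge("w5.png",B,351,342.5,1,1,4)
ta=edge("w4.png",[(42,208)],235.5,237.5,1,-1,4);tb=edge("w5.png",[(42,208)],371,357,0,1,4)
show("rail",*line3(p4,ra,p5,rb));show("tile",*line3(p4,ta,p5,tb))
for n,p,u,z in(("rail4",p4,ra,.046),("rail5",p5,rb,.046),("tile4",p4,ta,.042),("tile5",p5,tb,.042)):
    e=onplane(p,u,z);d=e[1]-e[0];show(n,e[0],d/np.linalg.norm(d)*np.sign(d[0]))
# board & tile end rows
for n,p,u,z in(("tile near",p4,(232/2+120,36.5),.042),("tile far",p4,(120+117.5,213.5),.042),("rail near",p4,(120+88,33.5),.046),("rail far",p4,(120+96,212.5),.046),("rail near5",p5,(240+108,33.5),.046),("rail far5",p5,(240+97,212.5),.046),("blk1 end",p4,(120+92,79),.046),("blk2 beg",p4,(120+94,175),.046)): print(n,onplane(p,[u],z).round(4))
E
```

```text
w4.png 72 med res 0.11 [[213.6, 36.0], [220.8, 210.0]]
w5.png 72 med res 0.07 [[351.4, 36.0], [341.9, 210.0]]
w4.png 166 med res 0.08 [[234.6, 42.0], [237.2, 208.0]]
w5.png 166 med res 0.12 [[370.7, 42.0], [357.0, 208.0]]
rail at x=.45/.54/.63: [[-0.21, 0.0448], [-0.2017, 0.045], [-0.1933, 0.0452]] yaw 0.0926
tile at x=.45/.54/.63: [[-0.189, 0.0419], [-0.1818, 0.0412], [-0.1746, 0.0406]] yaw 0.0794
rail4 at x=.45/.54/.63: [[-0.2098, 0.046], [-0.2015, 0.046], [-0.1932, 0.046]] yaw 0.0922
rail5 at x=.45/.54/.63: [[-0.2103, 0.046], [-0.2019, 0.046], [-0.1935, 0.046]] yaw 0.093
tile4 at x=.45/.54/.63: [[-0.1889, 0.042], [-0.1817, 0.042], [-0.1745, 0.042]] yaw 0.0802
tile5 at x=.45/.54/.63: [[-0.189, 0.042], [-0.182, 0.042], [-0.175, 0.042]] yaw 0.0777
tile near [[ 0.4558 -0.1869  0.042 ]]
tile far [[ 0.6441 -0.1731  0.042 ]]
rail near [[ 0.4565 -0.2147  0.046 ]]
rail far [[ 0.6441 -0.1976  0.046 ]]
rail near5 [[ 0.4563 -0.2133  0.046 ]]
rail far5 [[ 0.6441 -0.1977  0.046 ]]
blk1 end [[ 0.4993 -0.2088  0.046 ]]
blk2 beg [[ 0.6005 -0.2019  0.046 ]]
```

Run:
```python
from h import *;import pickle
p4=pickle.load(open('p4.pkl','rb'));s=manip.state()
M=rot(s["tool_rot"]).as_matrix();T=np.array([.5946,-.1308,.2774]);z=T[2]-.0474+.034
im=cv2.imread("pics/w4.png");h=cv2.cvtColor(im,cv2.COLOR_BGR2HSV);m=cv2.inRange(h,(3,150,60),(24,255,255));m[:,:255]=0;m[:,305:]=0
c=[]
for r in(100,130,160,190,208):
    x=np.nonzero(m[r])[0];c.append([(x.min()+x.max())/2,r])
top=np.nonzero(m[:240,270:290].mean(1)>100)[0].min();print(top,c)
print("end",(M.T@(onplane(p4,[[278.5,top-.5]],z)[0]-T)).round(4));
for q in c: print((M.T@(onplane(p4,[q],z)[0]-T)).round(4))
L=np.array([.0014,0,0])  # spacer centre in tool frame
u=np.array([.9957,.0925,0]);n=np.array([-.0925,.9957,0])
G=np.r_[.550,-.2008,0]+.0092*n; print("goal",G)
tgt=np.r_[(G-M@L)[:2],.12];print("delta tool",(M.T@(tgt-s["tool_pos"])).round(4),"tool yaw",np.arctan2(-M[0,1],M[1,1]))
```

```text
94 [[np.float64(278.0), 100], [np.float64(278.5), 130], [np.float64(278.0), 160], [np.float64(278.5), 190], [np.float64(278.5), 208]]
end [0.0752 0.0011 0.0134]
[0.0725 0.0009 0.0134]
[0.0595 0.0011 0.0134]
[0.046  0.0009 0.0134]
[0.0318 0.0011 0.0134]
[0.023  0.0011 0.0134]
goal [ 0.549149   -0.19163956  0.        ]
delta tool [0.0497 0.0839 0.1575] tool yaw 0.09696788876479716
```

In the tool's units: 0.05 m is 0.8, 0.04 m is 0.64, 0.005 rad is 0.0013.

```bash
echo '[{"finger_gap": 0,"tx": 0.32,"ty": 0.64,"rz": 0.0013},{"finger_gap": 0,"tx": 0.32,"ty": 0.528,"tz": 0.16},{"finger_gap": 0,"tx": 0.1552,"ty": 0.16,"tz": 0.64},{"finger_gap": 0,"tz": 0.8},{"finger_gap": 0,"tz": 0.8}]' > next.json && python3 shift.py next.json >/dev/null; echo '[{"finger_gap": 0,"tz": 0.272},{"finger_gap": 0},{"finger_gap": 0},{"finger_gap": 0}]' > next.json && python3 shift.py next.json
python3 - <<'E'
from h import *;import pickle
print(where());im,p=snap("wrist","w6.png");pickle.dump(p,open('p6.pkl','wb'))
s=manip.state();M=rot(s["tool_rot"]).as_matrix();print("yaw",np.arctan2(-M[0,1],M[1,1]));print(M.T@(np.array([.5492,-.1916,0])-s["tool_pos"]))
b=im[:,:,::-1];cv2.imwrite("pics/w6c.png",cv2.resize(b[0:300,160:400],None,fx=2,fy=2,interpolation=0))
E
```

```text
time: 7.48
tool_pos: [0.5523, -0.1943, 0.1131]
tool_rot: [0.002, -0.045, 0.999, -0.001]
contact_force: [0.2, -0.3, -0.1]
gripper_width: 0.144
grasp_force: 59.9
(7.475, array([ 0.5523, -0.1943,  0.1131]), array([[-0.9959, -0.0901,  0.004 ],
       [-0.0901,  0.9959, -0.002 ],
       [-0.0038, -0.0024, -1.    ]]))
yaw 0.09016738903873622
[0.00295008 0.00310419 0.11258066]
```

View pics/w6c.png

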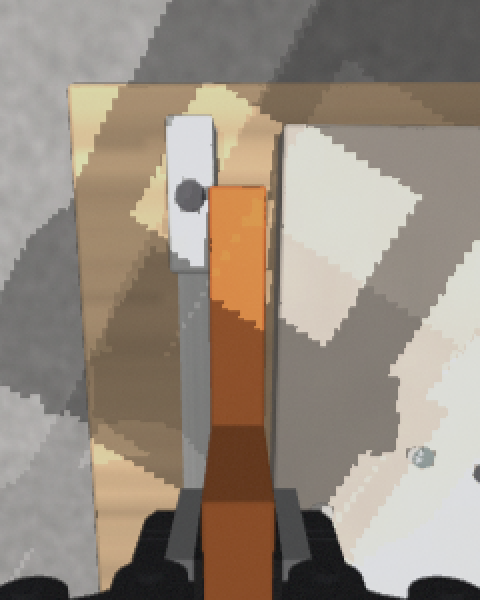

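The bar (crop cols 209–266) sits about 3 mm nearer the rail than the middle of the gap (block edge ≈214, tile edge ≈284), which agrees with the computed offset. I'll read the settled pose and correct.

```bash
cat > off.py <<'E'
from h import *
s=manip.state();M=rot(s["tool_rot"]).as_matrix();G=np.array([.5492,-.1914,.012+.0474])
print(s["time"],s["tool_pos"].round(4),s["contact_force"].round(1),"yaw",np.arctan2(-M[0,1],M[1,1]).round(4),"to go, tool axes",(M.T@(G-s["tool_pos"])-[.0007,.0008,0]).round(4))
E
echo '[{"finger_gap": 0},{"finger_gap": 0}]' > next.json && python3 shift.py next.json>/dev/null;python3 off.py
```

```text
7.775 [ 0.5509 -0.1937  0.1106] [-0.2 -0.1 -2.2] yaw 0.0901 to go, tool axes [0.0008 0.0016 0.0512]
```

In the tool's units: 0.01 m is 0.16, 0.002 m is 0.032.

```bash
echo '[{"finger_gap": 0,"tx": 0.016,"ty": 0.032,"tz": 0.16},{"finger_gap": 0,"tz": 0.16},{"finger_gap": 0},{"finger_gap": 0},{"finger_gap": 0}]' > next.json && python3 shift.py next.json>/dev/null;python3 off.py
python3 - <<'E'
from e import *
im,p=snap("wrist","w7.png");p["T"]=manip.state()["tool_pos"];pickle.dump(p,open('p7.pkl','wb'))
b=im[:,:,::-1];cv2.imwrite("pics/w7c.png",cv2.resize(b[20:270,180:380],None,fx=2.4,fy=2.4,interpolation=0))
E
```

```text
8.4 [ 0.5499 -0.1918  0.0907] [-0.4 -0.2 -1.7] yaw 0.0901 to go, tool axes [-0.     -0.0003  0.0313]
```

View pics/w7c.png

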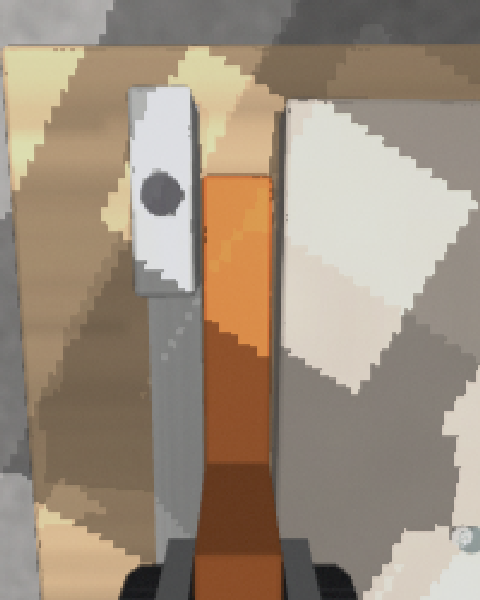

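The bar (crop cols 203–272) is now centred between the block edge (≈194) and the tile edge (≈285), clear on both sides. Lowering gently.

In the tool's units: 0.008 m is 0.128, 0.007 m is 0.112.

```bash
echo '[{"finger_gap": 0,"tz": 0.128},{"finger_gap": 0,"tz": 0.112},{"finger_gap": 0,"tz": 0.08},{"finger_gap": 0},{"finger_gap": 0}]' > next.json && python3 shift.py next.json;python3 off.py;echo '[{"finger_gap": 0,"tz": 0.08},{"finger_gap": 0,"tz": 0.048},{"finger_gap": 0,"tz": 0.032},{"finger_gap": 0},{"finger_gap": 0}]' > next.json && python3 shift.py next.json>/dev/null;python3 off.py
```

```text
time: 9.07
tool_pos: [0.5497, -0.1917, 0.0704]
tool_rot: [0.0, -0.045, 0.999, -0.0]
contact_force: [0.9, 0.1, -2.5]
gripper_width: 0.145
grasp_force: 59.9
9.075 [ 0.5497 -0.1917  0.0704] [ 0.9  0.1 -2.5] yaw 0.0902 to go, tool axes [-0.0002 -0.0005  0.011 ]
9.7 [ 0.5497 -0.1917  0.0604] [-0.8 -0.4 -0.9] yaw 0.0902 to go, tool axes [-0.0003 -0.0004  0.001 ]
```

In the tool's units: 0.001 m is 0.016, 0.0005 m is 0.008.

```bash
echo '[{"finger_gap": 0,"tz": 0.016},{"finger_gap": 0,"tz": 0.008},{"finger_gap": 0},{"finger_gap": 0}]' > next.json && python3 shift.py next.json>/dev/null;python3 off.py;echo '[{"finger_gap": 0,"tz": 0.008},{"finger_gap": 0},{"finger_gap": 0}]' > next.json && python3 shift.py next.json>/dev/null;python3 off.py
```

```text
10.2 [ 0.5499 -0.1918  0.0595] [-1.8  0.3  3.5] yaw 0.0902 to go, tool axes [-0.0001 -0.0003  0.0001]
10.575 [ 0.5499 -0.1919  0.0594] [-2.7  1.4  6.5] yaw 0.0903 to go, tool axes [-0.0001 -0.0003  0.    ]
```

Seated: the z stop is 0.0594, the height expected, with upward force. Releasing and lifting.

In the tool's units: -0.05 m is -0.8, -0.03 m is -0.48.

```bash
echo '[{"finger_gap": 0.6},{"finger_gap": 0.6},{"finger_gap": 0.6},{"finger_gap": 0.6},{"finger_gap": 0.6}]' > next.json && python3 shift.py next.json; echo '[{"finger_gap": 0.6,"tz": -0.48},{"finger_gap": 0.6,"tz": -0.8},{"finger_gap": 0.6,"tx": -0.32,"tz": -0.8},{"finger_gap": 0,"tx": -0.4,"ty": 0.8,"tz": -0.8},{"finger_gap": 0,"ty": 0.8,"tz": -0.48}]' > next.json && python3 shift.py next.json ; echo '[{"finger_gap": 0},{"finger_gap": 0},{"finger_gap": 0}]' > next.json && python3 shift.py next.json
python3 - <<'E'
from e import *
print(where());im,p=snap("wrist","w8.png");pickle.dump(p,open('p8.pkl','wb'))
E
```

```text
time: 11.2
tool_pos: [0.5495, -0.1917, 0.0582]
tool_rot: [-0.0, -0.045, 0.999, 0.0]
contact_force: [-0.1, -0.1, 0.1]
gripper_width: 0.597
grasp_force: 0.0
time: 11.82
tool_pos: [0.5833, -0.0963, 0.2627]
tool_rot: [0.002, -0.044, 0.999, -0.0]
contact_force: [1.5, 0.0, -0.1]
gripper_width: 0.182
grasp_force: 0.0
time: 12.2
tool_pos: [0.5812, -0.0975, 0.258]
tool_rot: [-0.001, -0.044, 0.999, 0.0]
contact_force: [-0.8, 0.2, -0.3]
gripper_width: -0.004
grasp_force: 0.0
(12.2, array([ 0.5812, -0.0975,  0.258 ]), array([[-9.960e-01, -8.880e-02, -2.900e-03],
       [-8.880e-02,  9.961e-01,  6.000e-04],
       [ 2.900e-03,  8.000e-04, -1.000e+00]]))
```

View pics/w8.png

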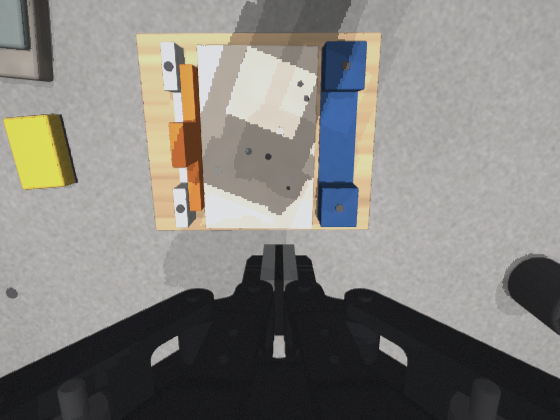

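The view shows the spacer standing in the gap (bar cols 180–205, rows 65–210) next to the thin rail, the tile not shifted (197–318), and the blue opening at right (rows 90–185). Next I'll turn the gripper a quarter so both fingertips bear on the tile.

```bash
python3 -c "
from h import *
print(manip.state()['joint_pos'].round(3))"
python3 - <<'E'
from e import *
p8=pickle.load(open('p8.pkl','rb'))
t=edge("w8.png",[(52,220)],319.5,314,1,1,4);e=onplane(p8,t,.042);d=e[1]-e[0];show("tile +y",e[0],d/np.linalg.norm(d)*np.sign(d[0]))
t=edge("w8.png",[(52,220)],198.5,205.5,1,-1,4);e=onplane(p8,t,.042);d=e[1]-e[0];show("tile -y",e[0],d/np.linalg.norm(d)*np.sign(d[0]))
im=cv2.imread("pics/w8.png");h=cv2.cvtColor(im,cv2.COLOR_BGR2HSV);m=cv2.inRange(h,(3,150,40),(24,255,255));m[:,:172]=0;m[:,210:]=0
for r in(70,90,110,175,190,205):
    x=np.nonzero(m[r])[0];print(r,x.min(),x.max(),onplane(p8,[[(x.min()+x.max())/2,r]],.046).round(4))
ys=np.nonzero(m.sum(1)>255*6)[0];print("ends",ys.min(),ys.max(),onplane(p8,[[188,ys.min()-.5],[197,ys.max()+.5]],.046).round(4))
E
```

```text
[-0.292 -0.044  1.665 -0.     1.523 -1.952]
w8.png 168 med res 0.14 [[322.1, 52.0], [317.3, 220.0]]
tile +y at x=.45/.54/.63: [[-0.065, 0.042], [-0.0568, 0.042], [-0.0485, 0.042]] yaw 0.091
w8.png 168 med res 0.09 [[196.5, 52.0], [204.8, 220.0]]
tile -y at x=.45/.54/.63: [[-0.1888, 0.042], [-0.1816, 0.042], [-0.1745, 0.042]] yaw 0.0791
70 180 197 [[ 0.4799 -0.1942  0.046 ]]
90 181 198 [[ 0.4985 -0.1929  0.046 ]]
110 183 199 [[ 0.5176 -0.191   0.046 ]]
175 188 202 [[ 0.5839 -0.1853  0.046 ]]
190 188 203 [[ 0.6002 -0.1843  0.046 ]]
205 190 203 [[ 0.6168 -0.1828  0.046 ]]
ends 65 210 [[ 0.4749 -0.1948  0.046 ]
 [ 0.623  -0.1821  0.046 ]]
```

In the tool's units: 0.174 rad is 0.0435.

```bash
echo '[{"finger_gap": 0.3,"rz": 0.0435},{"finger_gap": 0.3,"rz": 0.0435},{"finger_gap": 0.3,"rz": 0.0435},{"finger_gap": 0.3,"rz": 0.0435},{"finger_gap": 0.3,"rz": 0.0435}]' > next.json && python3 shift.py next.json>/dev/null; echo '[{"finger_gap": 0.3,"rz": 0.0435},{"finger_gap": 0.3,"rz": 0.0435},{"finger_gap": 0.3,"rz": 0.0435},{"finger_gap": 0.3,"rz": 0.0435},{"finger_gap": 0.3}]' > next.json && python3 shift.py next.json
cat > off2.py <<'E'
from h import *
s=manip.state();M=rot(s["tool_rot"]).as_matrix();G=np.array([.5345,-.0335,.021])
n=np.array([-.0925,.9957,0]);print(s["time"],s["tool_pos"].round(4),"F",s["contact_force"].round(1),"Fn",(s["contact_force"]@n).round(1),"n",((s["tool_pos"]-[.55,-.2008,0])@n).round(4),"x axis err",np.arctan2(M[1,0],M[0,0])-np.arctan2(.9957,-.0925),"to go",(M.T@(G-s["tool_pos"])).round(4),s["gripper_width"].round(3))
E
python3 off2.py
```

```text
time: 13.5
tool_pos: [0.5816, -0.0974, 0.2589]
tool_rot: [-0.001, 0.672, 0.74, -0.0]
contact_force: [-0.2, -0.4, 0.4]
gripper_width: 0.302
grasp_force: 0.0Traceback (most recent call last):
  File "off2.py", line 3, in <module>
    n=np.array([-.0925,.9957,0]);print(s["time"],s["tool_pos"].round(4),"F",s["contact_force"].round(1),"Fn",(s["contact_force"]@n).round(1),"n",((s["tool_pos"]-[.55,-.2008,0])@n).round(4),"x axis err",np.arctan2(M[1,0],M[0,0])-np.arctan2(.9957,-.0925),"to go",(M.T@(G-s["tool_pos"])).round(4),s["gripper_width"].round(3))
                                                                                                                                                                                                                                                                                                      ^^^^^^^^^^^^^^^^^^^^^^^^
AttributeError: 'float' object has no attribute 'round'
```

```bash
sed -i 's/s\["gripper_width"\].round(3)/round(s["gripper_width"],3)/' off2.py; python3 off2.py
```

```text
13.5 [ 0.5816 -0.0974  0.2589] F [-0.2 -0.4  0.4] Fn -0.3 n 0.1 x axis err 0.003126358786984307 to go [ 0.068  -0.0404  0.238 ] 0.302
```

In the tool's units: 0.05 m is 0.8, 0.034 m is 0.544, 0.003 rad is 0.0008.

```bash
echo '[{"finger_gap": 0.3,"tx": 0.544,"ty": -0.32,"tz": 0.32,"rz": 0.0008},{"finger_gap": 0.3,"tx": 0.544,"ty": -0.32,"tz": 0.48},{"finger_gap": 0.3,"tz": 0.8},{"finger_gap": 0.3,"tz": 0.8},{"finger_gap": 0.3}]' > next.json && python3 shift.py next.json>/dev/null; echo '[{"finger_gap": 0.3,"tz": 0.48},{"finger_gap": 0.3},{"finger_gap": 0.3},{"finger_gap": 0.3}]' > next.json && python3 shift.py next.json>/dev/null; python3 off2.py
python3 - <<'E'
from e import *
im,p=snap("wrist","w9.png");im2,_=snap("scene","s9.png")
cv2.imwrite("pics/w9c.png",np.hstack([im[:,80:480,::-1],cv2.resize(im2[160:300,170:330,::-1],(480,420),interpolation=2)[:,:400]]))
E
```

```text
14.625 [ 0.5372 -0.0331  0.0822] F [0.8 0.8 0.8] Fn 0.7 n 0.1682 x axis err -0.00039905123966099687 to go [-0.0001 -0.0029  0.0612] 0.297
```

View pics/w9c.png

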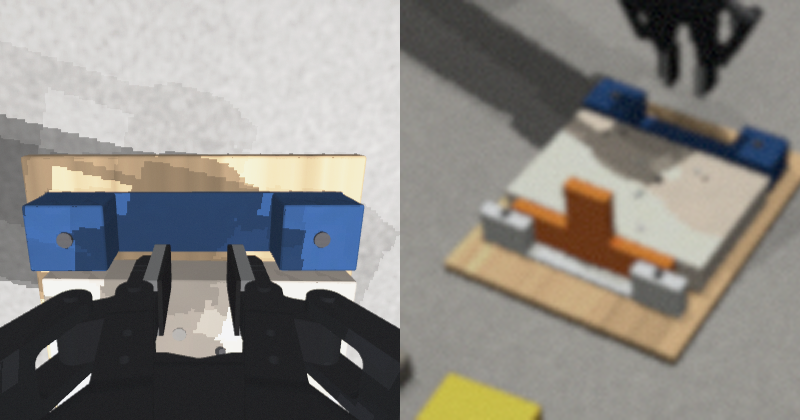

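The fingertips sit in the middle of the blue opening (cols 118–270), and the spacer stands upright against both bright end blocks. I'll narrow the fingers a little and descend, watching the force.

Careful with the scale: shifts go in shares of 62.5 mm and turns go in shares of 4 rad. That gives: 0.015 m is 0.24, 0.01 m is 0.16.

```bash
echo '[{"finger_gap": 0.15,"ty": -0.048,"tz": 0.24},{"finger_gap": 0.15,"tz": 0.24},{"finger_gap": 0.15,"tz": 0.16},{"finger_gap": 0.15},{"finger_gap": 0.15}]' > next.json && python3 shift.py next.json>/dev/null; python3 off2.py;  echo '[{"finger_gap": 0.15,"tz": 0.16},{"finger_gap": 0.15,"tz": 0.128},{"finger_gap": 0.15,"tz": 0.032},{"finger_gap": 0.15},{"finger_gap": 0.15}]' > next.json && python3 shift.py next.json>/dev/null; python3 off2.py
```

```text
15.35 [ 0.5331 -0.033   0.0401] F [-0.6 -0.6  0.5] Fn -0.6 n 0.1686 x axis err -0.0006318031058918372 to go [-0.0006  0.0014  0.0191] 0.155
15.975 [ 0.5331 -0.033   0.0202] F [ 0.8  0.3 -1.2] Fn 0.2 n 0.1686 x axis err -0.0006355208687707226 to go [-0.0006  0.0014 -0.0008] 0.152
```

In the tool's units: -0.006 m is -0.096, -0.005 m is -0.08.

```bash
echo '[{"finger_gap": 0.15,"tx": -0.096,"ty": 0.016},{"finger_gap": 0.15,"tx": -0.08},{"finger_gap": 0.15,"tx": -0.032},{"finger_gap": 0.15}]' > next.json && python3 shift.py next.json>/dev/null; python3 off2.py;  for i in 1 ; do echo '[{"finger_gap": 0.15,"tx": -0.016},{"finger_gap": 0.15,"tx": -0.016},{"finger_gap": 0.15,"tx": -0.016},{"finger_gap": 0.15,"tx": -0.016}]' > next.json && python3 shift.py next.json>/dev/null; python3 off2.py; done
```

```text
16.475 [ 0.535  -0.0461  0.02  ] F [-0.5 -0.5  0.2] Fn -0.5 n 0.1554 x axis err -0.0010592287844355397 to go [ 0.0126  0.0006 -0.001 ] 0.152
16.975 [ 0.5354 -0.0499  0.02  ] F [-0.3 -0.1 -0.1] Fn -0.1 n 0.1516 x axis err -0.0006016855037136448 to go [ 0.0164  0.0006 -0.001 ] 0.152
```

In the tool's units: -0.001 m is -0.016.

```bash
echo '[{"finger_gap": 0.15,"tx": -0.016},{"finger_gap": 0.15,"tx": -0.016},{"finger_gap": 0.15,"tx": -0.016},{"finger_gap": 0.15}]' > next.json && python3 shift.py next.json>/dev/null; python3 off2.py;  echo '[{"finger_gap": 0.15,"tx": -0.016},{"finger_gap": 0.15,"tx": -0.016},{"finger_gap": 0.15}]' > next.json && python3 shift.py next.json>/dev/null; python3 off2.py
```

```text
17.475 [ 0.5356 -0.0522  0.02  ] F [-0.9  3.8  1.7] Fn 3.8 n 0.1493 x axis err -0.0008540213753582826 to go [ 0.0188  0.0006 -0.001 ] 0.15
17.85 [ 0.5358 -0.0548  0.02  ] F [-1.4  4.3  2.2] Fn 4.4 n 0.1467 x axis err -0.0006948061114948612 to go [ 0.0213  0.0007 -0.001 ] 0.149
```

Contact, and the tile slides at about 4 N. Continuing in small steps.

In the tool's units: -0.001 m is -0.016.

```bash
for k in 1; do echo '[{"finger_gap": 0.15,"tx": -0.016},{"finger_gap": 0.15,"tx": -0.016},{"finger_gap": 0.15}]' > next.json && python3 shift.py next.json>/dev/null; python3 off2.py; done; echo '[{"finger_gap": 0.15,"tx": -0.016},{"finger_gap": 0.15}]' > next.json && python3 shift.py next.json>/dev/null; python3 off2.py
```

```text
18.225 [ 0.536  -0.0567  0.02  ] F [-1.5  4.9  1.4] Fn 5.0 n 0.1448 x axis err -0.000724104084366628 to go [ 0.0232  0.0007 -0.001 ] 0.151
18.475 [ 0.536  -0.0577  0.0199] F [-2.   4.3  1. ] Fn 4.4 n 0.1438 x axis err -0.0007125139309991368 to go [ 0.0242  0.0007 -0.0011] 0.154
```

In the tool's units: -0.0007 m is -0.0112.

```bash
echo '[{"finger_gap": 0.15,"tx": -0.0112},{"finger_gap": 0.15}]' > next.json && python3 shift.py next.json>/dev/null; python3 off2.py; echo '[{"finger_gap": 0.15,"tx": -0.008},{"finger_gap": 0.15}]' > next.json && python3 shift.py next.json>/dev/null; python3 off2.py
```

```text
18.725 [ 0.5361 -0.0581  0.0199] F [-1.6  5.5  2.2] Fn 5.7 n 0.1434 x axis err -0.000771714537134649 to go [ 0.0246  0.0007 -0.001 ] 0.15
18.975 [ 0.5361 -0.0581  0.0199] F [-0.3  8.3  2.9] Fn 8.3 n 0.1434 x axis err -0.0008793523427892413 to go [ 0.0246  0.0007 -0.001 ] 0.145
```

In the tool's units: -0.0005 m is -0.008.

```bash
echo '[{"finger_gap": 0.15,"tx": -0.008},{"finger_gap": 0.15},{"finger_gap": 0.15}]' > next.json && python3 shift.py next.json>/dev/null; python3 off2.py; echo '[{"finger_gap": 0.15,"tx": -0.008},{"finger_gap": 0.15},{"finger_gap": 0.15},{"finger_gap": 0.15}]' > next.json && python3 shift.py next.json>/dev/null; python3 off2.py
python3 - <<'E'
from e import *
im,_=snap("scene");im2,_=snap("top")
cv2.imwrite("pics/f.png",np.hstack([cv2.resize(im[185:285,180:310,::-1],(468,360),interpolation=2),cv2.resize(im2[170:290,260:370,::-1],(330,360),interpolation=2)]))
E
```

```text
19.35 [ 0.5361 -0.0581  0.02  ] F [-0.7  9.1  3.8] Fn 9.2 n 0.1434 x axis err -0.0008802657619848553 to go [ 0.0246  0.0007 -0.001 ] 0.151
19.85 [ 0.536  -0.0582  0.02  ] F [-1.8 12.3  3.9] Fn 12.4 n 0.1433 x axis err -0.0009602516337279265 to go [ 0.0247  0.0007 -0.0009] 0.151
```

View pics/f.png

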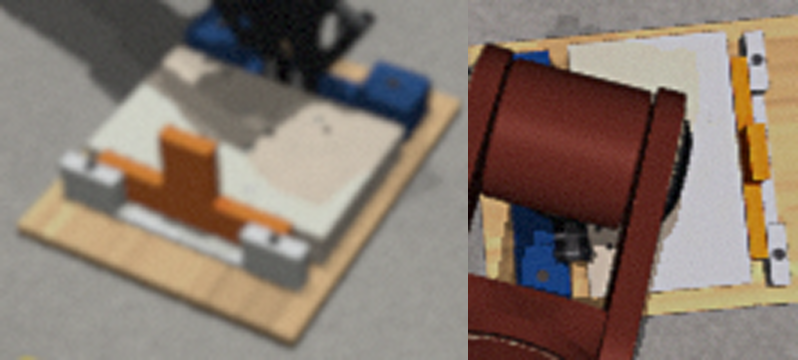

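The tile lies against the spacer along its whole length, and the spacer against both end blocks. The hold is steady at about 12 N, so I'm handing in.

```bash
echo '[{"finger_gap": 0.15},{"finger_gap": 0.15},{"finger_gap": 0.15},{"finger_gap": 0.15}]' > next.json && python3 shift.py next.json>/dev/null; python3 off2.py; python3 -c "
from plant import manip, cams
print(manip.job_done())"
```

```text
20.45 [ 0.5361 -0.0582  0.02  ] F [-1.1 11.4  3.7] Fn 11.5 n 0.1433 x axis err -0.0009562036484249692 to go [ 0.0247  0.0007 -0.0009] 0.153
the job is handed in; nothing more can be done
None
```

The job is handed in at 20.5 s, verdict not shown: the spacer is seated in the wide gap and released, and the tile was pushed until it looked flush against spacer and rail, still held at about 12 N (limit 35 N).

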